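Try the cover of a wafer case, free its catch if caught, and hold it open

TASK

Open the wafer case for the inspector sitting opposite: first tug its cover up a little, with the orange slide still untouched, to learn whether the hidden catch is holding it. If it is caught, push the orange slide along its track to free it; then lift the cover to at least 45 degrees and finish while still holding it there, steady in the gripper, since it falls shut by itself. Leave the mouse, the red tub and the round wafer box where they are.

Things in the scene. Friction and masses are not known exactly. Their poses are not given: they have to be found in the camera images.
- case: The wafer case, fixed to the bench: a white tray 270 (x) x 240 (y) x 70 mm with a clear cover over a green wafer, and a blue catch housing, 60 mm deep (its x from +75 to +135 mm), top at 78 mm, along its far side. Origin: centre of its underside. Its x axis points level from the cover's hinge to the catch housing (away from the robot, yawed up to 0.3 rad), y to the left, z up.
- cover_hinge (a point): Middle of the cover's hinge line, which runs along the case's y axis at case x = -130 mm, 70 mm above the bench.
- cover_bar (a point): Centre of the dark steel grab bar on the cover: a round bar 12 mm thick and 104 mm long, along the case's y axis, on two 10 mm posts 88 mm apart. With the cover shut it lies 175 mm from the hinge line along the case's x, 46 mm above it, its centre 38 mm above the cover's top face. It turns with the cover about the hinge line. It can be pinched from above across its thickness.
- cover (a joint): Opening angle of the cover about its hinge (rad): 0 shut, stop at 1.3; opening lifts the far edge and swings it back towards the robot. The cover weighs 0.35 to 0.65 kg, and falls shut from any angle if let go. If the hidden catch is holding, the bar gives only about 4 to 5 mm (0.03 rad) and then stops hard; if not, the cover simply comes up. Whether it is caught cannot be seen from outside and differs from case to case.
- release_grip (a point): Middle of the orange slide's upright grip on top of the catch housing, 20 mm above the housing's top; the grip is 22 (case x) x 14 (case y) mm and stands 35 mm above the housing's top. At the start it is at case x = 108, y = -75 mm. It moves with the slide.
- release (a joint): Travel of the orange slide along the case's +y axis (m): 0 at the start, 0.024 at its end stop. It needs 2 to 6 N and stays where it is left. Pushed to the end it knocks a caught catch free, and the catch then stays free.
- mouse_mid (a point): Centre of a loose black computer mouse, 100 x 58 x 34 mm, to the left of the case. Bystander.
- tub_mid (a point): Centre of a loose red tub with a white lid, 84 mm across, 85 mm tall, to the right of the case. Bystander.
- shipper_mid (a point): Centre of a loose round green wafer box, 112 mm across, 28 mm tall, beyond the case. Bystander.

How it is judged:
By the outcome, as a careful person would: the job done as asked, in the order asked, and still so for the second after the job is handed in, while the arm keeps its last pose, push and grip.
It also fails if it takes over 54 s, if anything falls off the work surface, if the arm or the gripper's body presses on something with over 40 N, if the wrist force passes 120 N, or if a joint passes its speed limit or range.

ROBOT

A 6-joint arm with a two-finger parallel gripper is mounted at the origin on the work surface. World frame = base frame: x ahead of the robot, y to its left, z up, the work surface at z = 0. Lengths are in mm, angles in rad, forces in N, time in s.
With the tool pointing down it reaches from about 350 to 775 mm from the base axis. Payload 7.3 kg.
Tool frame: the origin (TCP) lies on the centre line of the jaws, within the pads' length; the fingertips stand 17 mm ahead of it and the grasp point (between the pads) lies 2 mm behind it; z points along the fingers, y is the line along which they close (so a half turn about z gives the same grasp; the last joint's range is limited). The gripper opens to 92 mm and grips with 3 to 60 N. Pads are 19 mm wide; open, the fingers measure 130 mm over their backs; the gripper's body (75 mm by 190 mm) begins 47 mm behind the grasp point.
Start: joints at [-0.146, 0.342, 1.524, -0, 1.275, -0.146], TCP at [525.017, 0.02, 243.741] pointing down, gripper open.
Joint ranges: [-2.53, 2.53], [-0.77, 2.02], [0.04, 2.7], [-1, 4.14], [0.28, 2.66], [-3.11, 3.11]. Speed limits (rad/s): [2.57, 2.57, 3.14, 3.14, 3.14, 3.14].

INTERFACE

Orientations are given as [roll, pitch, yaw] about the fixed x, y, z axes, in that order (R = Rz(yaw) Ry(pitch) Rx(roll)).
In Python, from plant import bot gives the robot as it stands. The module is installed in compiled form; this text tells all that it offers.
- The arm moves only by the shell command python3 -m pendant 'ROWS'. ROWS is JSON, a list of rows, each a list of 3 entries, a list of its own where there are three numbers: the shift along the world's x, y, z as a fraction of full scale, then the turn, a rotation vector about the world's x, y, z as a fraction of full scale, then the opening, from -1 (shut) to 1 (fully open), so that 0 is half open. In form: [[[tx, ty, tz], [rx, ry, rz], claw], ...]. A call has exactly 10 rows; each row shifts and turns the commanded pose from where the row before left it; what a row does not reach is not made up. Full scale, the value 1, is 30 mm for a shift and 0.12 rad for a turn. A row lasts 1/12 s, in which the tool goes at most 41.7 mm and 7.16 degrees, less where a joint would pass 70% of its speed; a pose out of reach is approached as far as the arm can. A call with a number of a shift or a turn outside -1 to 1 is refused whole. A call with a gripper value outside its range is refused whole. The fingers move at their own pace and stop on an object; the grip force is fixed at half the most. Time passes only in rows, so rows that do not move let the fingers close, or fill a call up. It gives the time, the measured TCP pose, the force, the opening and the grip force at its end, in the units of the state.
- bot.get_obs(): the state, without advancing time (a new reading comes with each control period).
- bot.capture(name): name is "scene" or "side" or "wrist"; returns the picture (400x640x3 uint8, blue, green, red); there is no depth.
- bot.camera_params(name): a dict with "fovy" (degrees; the focal length in pixels is half the picture's height over the tangent of half this angle, whatever the lens; pixels are square), "cx", "cy" (the principal point, pixels), "camera_from_world" (4x4, takes a point from world to camera coordinates). Camera axes: x right, y down, z forward; pixel columns grow to the right and rows downward; lengths in mm; the calibration is good to about 2 mm. A picture is of the moment at which its call begins: read the wrist's pose just before it. camera_params takes no time and is no camera call; for the wrist camera it gives the pose at the moment of the call.
- bot.close_job(): hands the job in; it is judged then, once.
The state is a dict: "time": time; "joint_positions": joint angles; "dq": joint speeds; "tau": joint torques, N m; "tool_pos": TCP position; "tcp_rot": TCP orientation; "contact_force": force on the tool from outside, world axes, zero at the start; "moment": the same for the moment, N m; "grip_width": finger opening in mm; "finger_force": force on a finger pad.
Only numpy, scipy, OpenCV 4.12 (cv2) and the standard library are available. Lean on these libraries where they do the work, as an engineer would, in place of code of your own. Each camera call takes 0.05 s, during which the arm holds its last target. There are 200 camera calls.

## Working session

There is one attempt and no reset: what is moved stays moved. The work goes in short steps, Python scripts to look and compute and a shell command to move; the robot and the scene stay as the last step left them, time stands still between calls to the robot, and variables do not carry over. Pictures are saved under pics/ and viewed, at most 10 in all, crops included, and the job is handed in when it is done.

```bash
mkdir -p pics
python3 - <<'E'
from plant import bot
import cv2,numpy as np
a=bot.capture("scene");b=bot.capture("side")
cv2.imwrite("pics/scene.png",a);cv2.imwrite("pics/side.png",b)
for n in("scene","side","wrist"):
    p=bot.camera_params(n);print(n,p["fovy"],p["cx"],p["cy"]);print(np.round(p["camera_from_world"],3).tolist())
o=bot.get_obs();print(o)
E
```

```text
scene 45.54872995349412 306.77540387794505 204.36014166792083
[[0.322, 0.947, 0.008, -192.685], [0.586, -0.193, -0.787, -240.662], [-0.743, 0.258, -0.617, 1723.919], [0.0, 0.0, 0.0, 1.0]]
side 43.67731805481333 319.36863763284805 209.19345305166524
[[0.985, -0.172, 0.006, -565.457], [-0.125, -0.737, -0.664, 138.591], [0.119, 0.653, -0.748, 1030.109], [0.0, 0.0, 0.0, 1.0]]
wrist 58.81454000726035 320.8091283006219 202.7695848743337
[[1.0, -0.001, -0.003, -523.716], [0.0, -0.963, 0.27, -33.641], [-0.003, -0.27, -0.963, 391.289], [0.0, 0.0, 0.0, 1.0]]
{'time': 0.1, 'joint_positions': array([-1.46006995e-01,  3.42650832e-01,  1.52494208e+00, -3.72074646e-05,
        1.27540794e+00, -1.45989073e-01]), 'dq': array([-6.87510406e-04, -6.56205106e-04, -2.51567077e-03,  1.19303405e-04,
       -2.47783019e-05, -1.24876272e-04]), 'tau': array([ 1.49919495e-03, -4.32001984e+01, -2.44694173e+01,  7.19219679e-02,
        5.25739230e-02, -9.79429342e-05]), 'tool_pos': array([5.24646519e+02, 5.97342721e-02, 2.43108412e+02]), 'tcp_rot': array([-3.14019425e+00, -1.69650844e-04,  1.57078914e+00]), 'contact_force': array([-0.6012011 , -0.73872173,  0.21246543]), 'moment': array([-0.01048869,  0.04805186,  0.00591761]), 'finger_force': 0.0, 'grip_width': 91.6634768383616}
```

View pics/scene.png

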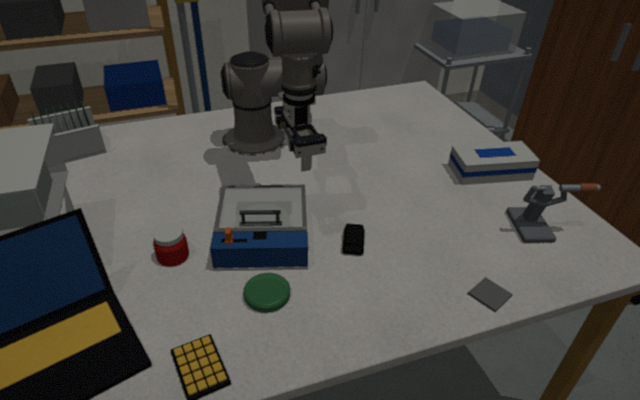

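View pics/side.png

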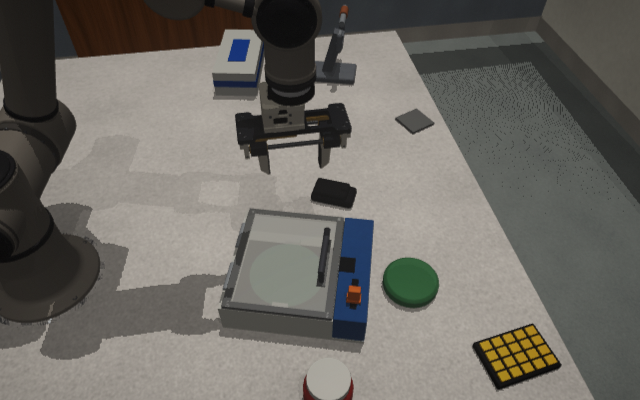

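```bash
cat > h.py <<'E'
import cv2,numpy as np
from plant import bot
def cam(n):
    p=bot.camera_params(n);T=np.array(p["camera_from_world"]);f=200/np.tan(np.radians(p["fovy"]/2));return T,f,p["cx"],p["cy"]
def ray(c,u,v):
    T,f,cx,cy=c;R=T[:3,:3];d=R.T@np.array([(u-cx)/f,(v-cy)/f,1]);return -R.T@T[:3,3],d/np.linalg.norm(d)
def plane(c,u,v,z):
    o,d=ray(c,u,v);return o+d*(z-o[2])/d[2]
def tri(*rs):
    A=sum(np.eye(3)-np.outer(d,d) for o,d in rs);b=sum((np.eye(3)-np.outer(d,d))@o for o,d in rs);p=np.linalg.solve(A,b)
    return p,[float(np.linalg.norm((np.eye(3)-np.outer(d,d))@(p-o))) for o,d in rs]
def proj(c,P):
    T,f,cx,cy=c;q=T[:3,:3]@np.asarray(P)+T[:3,3];return f*q[:2]/q[2]+[cx,cy]
def blob(m):
    n,l,s,c=cv2.connectedComponentsWithStats(m.astype(np.uint8));i=1+np.argmax(s[1:,4]);return c[i],s[i],l==i
E
python3 - <<'E'
from h import *
r=[]
for n in("scene","side"):
    im=cv2.imread(f"pics/{n}.png");h=cv2.cvtColor(im,cv2.COLOR_BGR2HSV);H,S,V=cv2.split(h)
    roi=np.zeros(H.shape,bool)
    if n=="scene": roi[180:275,200:315]=1
    else: roi[205:345,215:385]=1
    o=blob((H<18)&(S>150)&(V>90)&roi);print(n,"orange",o[0],o[1]);r.append(ray(cam(n),*o[0]))
    b=blob((H>100)&(H<125)&(S>120)&roi);cn=max(cv2.findContours(b[2].astype(np.uint8),0,2)[0],key=cv2.contourArea)
    print("blue",b[1],cv2.approxPolyDP(cv2.convexHull(cn),3,True)[:,0].tolist())
print(tri(*r))
a=cv2.resize(cv2.imread("pics/scene.png")[178:274,206:316],None,fx=3.6,fy=3.6,interpolation=2)
b=cv2.resize(cv2.imread("pics/side.png")[204:344,216:384],None,fx=2.4,fy=2.4,interpolation=2)
w=np.zeros((345,800,3),np.uint8);w[:a.shape[0],:396]=a;w[:b.shape[0],397:397+403]=b[:,:403];cv2.imwrite("pics/z.png",w)
E
```

```text
scene orange [227.4516129  230.29032258] [225 228   6   6  31]
blue [ 211  231   96   37 3070] [[306, 232], [306, 265], [213, 265], [214, 233]]
side orange [354.38461538 289.        ] [349 286  12   7  78]
blue [ 333  218   40  106 2595] [[345, 218], [372, 221], [365, 323], [336, 323], [333, 318]]
(array([ 600.29926852, -205.26658976,  111.36649703]), [0.3922437110663234, 0.3922437110663018])Traceback (most recent call last):
  File "<stdin>", line 14, in <module>
ValueError: could not broadcast input array from shape (346,396,3) into shape (345,396,3)
```

Run:
```python
from h import *
a=cv2.resize(cv2.imread("pics/scene.png")[178:273,206:316],None,fx=3.6,fy=3.6,interpolation=2)
b=cv2.resize(cv2.imread("pics/side.png")[204:344,216:384],None,fx=2.4,fy=2.4,interpolation=2)
w=np.zeros((345,800,3),np.uint8);w[:a.shape[0],:396]=a;w[:336,397:]=b[:,:403];w=cv2.convertScaleAbs(w,alpha=1.6);cv2.imwrite("pics/z.png",w)
```

```text
(no output)
```

View pics/z.png

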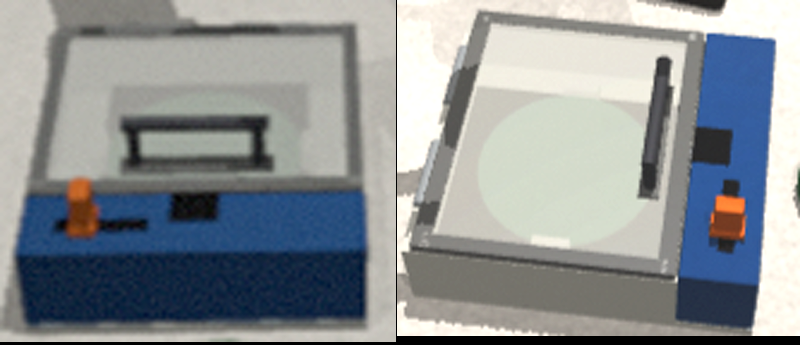

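Run:
```python
from h import *
A=cam("scene");B=cam("side")
s=lambda u,v:(u/3.6+206,v/3.6+178)
t=lambda u,v:((u-397)/2.4+216,v/2.4+204)
L=tri(ray(A,*s(267,123)),ray(B,*t(663,61)));R=tri(ray(A,*s(123,123)),ray(B,*t(649,174)))
print(L,R)
m=(L[0]+R[0])/2;d=L[0]-R[0];print("mid",m,"len",np.linalg.norm(d),"yaw",np.arctan2(-d[0],d[1]))
for z in[116]:
  l=plane(B,*t(663,61),z);r=plane(B,*t(649,174),z);print(l,r,(l+r)/2,np.arctan2(-(l-r)[0],(l-r)[1]))
# blue top edges
p=[plane(B,*t(*q),78) for q in((706,36),(775,38),(757,302),(679,275))];print(np.round(p,1))
print("yaw far/near",np.arctan2(-(p[1]-p[2])[0],(p[1]-p[2])[1]),np.arctan2(-(p[0]-p[3])[0],(p[0]-p[3])[1]))
q=[plane(A,*s(*q),78) for q in((20,253),(365,248))];print(np.round(q,1),np.arctan2(-(q[1]-q[0])[0],(q[1]-q[0])[1]))
print("orange top",plane(B,*t(729,204),113),"scene",plane(A,*s(79,184),113))
```

```text
(array([576.52822379, -65.17405652, 114.03346702]), [0.4629259998723947, 0.4629259998723132]) (array([ 545.6791318 , -164.69824037,  111.72123109]), [4.578760522696136, 4.5787605226960935])
mid [ 561.10367779 -114.93614844  112.87734905] len 104.22128420755571 yaw -0.30057445645558956
[576.28544162 -67.32098823 116.        ] [ 546.13741019 -172.79252713  116.        ] [ 561.21142591 -120.05675768  116.        ] -0.2784162913813466
[[ 624.3  -15.6   78. ]
 [ 682.6  -27.8   78. ]
 [ 608.7 -269.9   78. ]
 [ 557.2 -238.8   78. ]]
yaw far/near -0.2963163112985719 -0.2920719276602271
[[ 614.6 -250.    78. ]
 [ 682.9  -27.9   78. ]] -0.298377170401064
orange top [ 599.96990931 -206.69207974  113.        ] scene [ 597.95321652 -203.14159371  113.        ]
```

```bash
python3 -m pendant '[[[0.154,-0.483,-0.34],[0,0,-0.307],1],[[0.154,-0.483,-0.34],[0,0,-0.307],1],[[0.154,-0.483,-0.34],[0,0,-0.307],1],[[0.154,-0.483,-0.34],[0,0,-0.307],1],[[0.154,-0.483,-0.34],[0,0,-0.307],1],[[0.154,-0.483,-0.34],[0,0,-0.307],1],[[0.154,-0.483,-0.34],[0,0,-0.307],1],[[0.154,-0.483,-0.34],[0,0,-0.307],1],[[0,0,0],[0,0,0],1],[[0,0,0],[0,0,0],1]]'
python3 - <<'E'
from h import *
o=bot.get_obs();print(o["tool_pos"],o["tcp_rot"])
w=bot.capture("wrist");cv2.imwrite("pics/w1.png",w);C=cam("wrist")
yaw=-.295;ex=np.array([np.cos(yaw),np.sin(yaw),0]);ey=np.array([-ex[1],ex[0],0]);O=np.array([518.4,-103,0])
for n,p in dict(bar=(45,0,116),barL=(45,52,116),barR=(45,-52,116),grip=(108,-75,113)).items():print(n,proj(C,O+p[0]*ex+p[1]*ey+[0,0,p[2]]))
E
```

```text
time: 0.93
tool_pos: [561.8, -116.8, 161.1]
tcp_rot: [-3.14, -0.0, 1.274]
contact_force: [-0.3, -0.1, 1.0]
grip_width: 91.8
finger_force: 0.0
[ 561.79360538 -116.82824689  161.07931726] [-3.13986818e+00 -2.29850781e-04  1.27413024e+00]
bar [320.58363087 237.66424332]
barL [320.44872454 144.66130379]
barR [320.70078308 318.42769189]
grip [421.09183641 347.70201914]
```

View pics/w1.png

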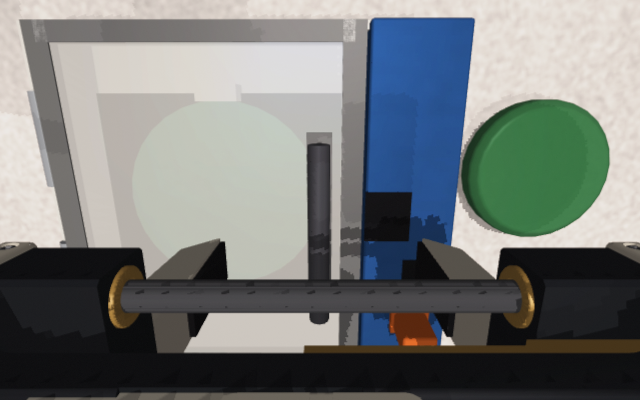

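```bash
python3 -m pendant '[[[0,0.02,-0.26],[0,0,0],1],[[0,0,-0.26],[0,0,0],1],[[0,0,-0.26],[0,0,0],1],[[0,0,-0.26],[0,0,0],0.6],[[0,0,-0.26],[0,0,0],0.2],[[0,0,-0.26],[0,0,0],-0.2],[[0,0,0],[0,0,0],-0.6],[[0,0,0],[0,0,0],-1],[[0,0,0],[0,0,0],-1],[[0,0,0],[0,0,0],-1]]'
python3 -m pendant '[[[0,0,0],[0,0,0],-1],[[0,0,0],[0,0,0],-1],[[0,0,0],[0,0,0],-1],[[0,0,0],[0,0,0],-1],[[0,0,0],[0,0,0],-1],[[0,0,0],[0,0,0],-1],[[0,0,0],[0,0,0],-1],[[0,0,0],[0,0,0],-1],[[0,0,0],[0,0,0],-1],[[0,0,0],[0,0,0],-1]]'
```

```text
time: 1.82
tool_pos: [562.3, -115.4, 115.8]
tcp_rot: [3.141, 0.0, 1.276]
contact_force: [0.5, -0.1, 0.6]
grip_width: 49.5
finger_force: 0.0
time: 2.65
tool_pos: [561.1, -115.0, 115.3]
tcp_rot: [-3.14, 0.0, 1.276]
contact_force: [-5.2, 1.6, 3.6]
grip_width: 11.0
finger_force: 30.0
```

```bash
python3 -m pendant '[[[0,0,0.03],[0,0,0],-1],[[0,0,0.03],[0,0,0],-1],[[0,0,0.03],[0,0,0],-1],[[0,0,0.03],[0,0,0],-1],[[0,0,0],[0,0,0],-1],[[0,0,0],[0,0,0],-1],[[0,0,0],[0,0,0],-1],[[0,0,0],[0,0,0],-1],[[0,0,0],[0,0,0],-1],[[0,0,0],[0,0,0],-1]]'
python3 -m pendant '[[[0,0,0.05],[0,0,0],-1],[[0,0,0.05],[0,0,0],-1],[[0,0,0],[0,0,0],-1],[[0,0,0],[0,0,0],-1],[[0,0,0],[0,0,0],-1],[[0,0,0],[0,0,0],-1],[[0,0,0],[0,0,0],-1],[[0,0,0],[0,0,0],-1],[[0,0,0],[0,0,0],-1],[[0,0,0],[0,0,0],-1]]'
```

```text
time: 3.48
tool_pos: [560.5, -114.8, 117.7]
tcp_rot: [-3.137, -0.0, 1.276]
contact_force: [-5.9, 1.1, -4.2]
grip_width: 10.6
finger_force: 30.0
time: 4.32
tool_pos: [559.8, -114.6, 120.3]
tcp_rot: [-3.135, 0.0, 1.276]
contact_force: [-8.6, 2.6, -5.1]
grip_width: 10.5
finger_force: 30.0
```

```bash
python3 -m pendant '[[[-0.02,0,0.05],[0,0,0],-1],[[-0.02,0,0.05],[0,0,0],-1],[[0,0,0],[0,0,0],-1],[[0,0,0],[0,0,0],-1],[[0,0,0],[0,0,0],-1],[[0,0,0],[0,0,0],-1],[[0,0,0],[0,0,0],-1],[[0,0,0],[0,0,0],-1],[[0,0,0],[0,0,0],-1],[[0,0,0],[0,0,0],-1]]'
```

```text
time: 5.15
tool_pos: [558.9, -114.4, 123.3]
tcp_rot: [-3.136, -0.001, 1.276]
contact_force: [-6.9, 3.1, -7.1]
grip_width: 10.9
finger_force: 30.0
```

```bash
python3 -m pendant '[[[-0.02,0,0.07],[0,0,0],-1],[[-0.02,0,0.07],[0,0,0],-1],[[-0.02,0.01,0.07],[0,0,0],-1],[[0,0,0],[0,0,0],-1],[[0,0,0],[0,0,0],-1],[[0,0,0],[0,0,0],-1],[[0,0,0],[0,0,0],-1],[[0,0,0],[0,0,0],-1],[[0,0,0],[0,0,0],-1],[[0,0,0],[0,0,0],-1]]'
python3 - <<'E'
from h import *
w=bot.capture("side")[150:350,200:400];cv2.imwrite("pics/s2.png",cv2.resize(w,None,fx=3,fy=3,interpolation=2))
E
```

```text
time: 5.98
tool_pos: [557.0, -113.8, 129.5]
tcp_rot: [-3.136, -0.001, 1.276]
contact_force: [-6.4, 3.5, -7.7]
grip_width: 11.2
finger_force: 30.0
```

View pics/s2.png

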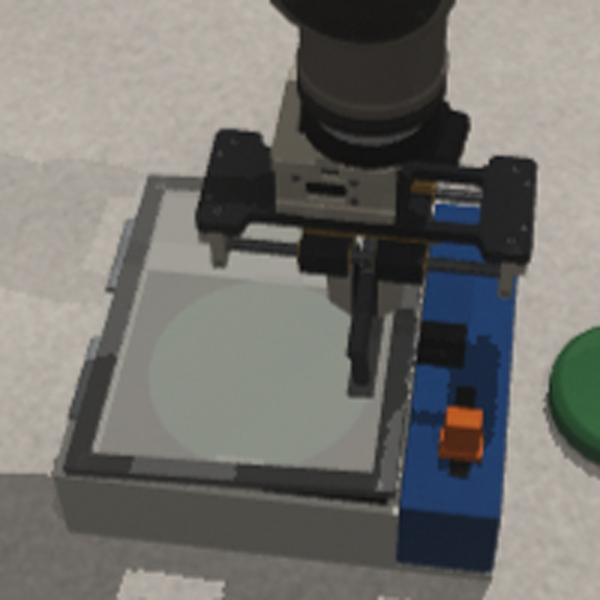

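The tug lifts the bar 14 mm along its arc with no hard stop, so the cover is not caught and the slide can stay untouched. Next I'll work out the arc to about 55°.

Run:
```python
import numpy as np
ex=np.array([.957,-.291])
P=lambda t:np.r_[(175*np.cos(t)-46*np.sin(t))*ex,175*np.sin(t)+46*np.cos(t)]
T=np.linspace(.081,.96,9)
for a,b in zip(T,T[1:]): print(np.round((P(b)-P(a))/30/3,3), "turn/row",np.round(-(b-a)/2/3/.12*np.array([.291,.957]),3))
print(P(.96)+[394,-65.2,69.3])
```

```text
[-0.081  0.025  0.204] turn/row [-0.044 -0.146]
[-0.102  0.031  0.193] turn/row [-0.044 -0.146]
[-0.122  0.037  0.181] turn/row [-0.044 -0.146]
[-0.14   0.042  0.166] turn/row [-0.044 -0.146]
[-0.156  0.048  0.149] turn/row [-0.044 -0.146]
[-0.171  0.052  0.13 ] turn/row [-0.044 -0.146]
[-0.184  0.056  0.109] turn/row [-0.044 -0.146]
[-0.194  0.059  0.088] turn/row [-0.044 -0.146]
[453.98780845 -83.44080696 239.04044381]
```

```bash
python3 -m pendant '[[[-0.08,0.025,0.204],[-0.044,-0.146,0],-1],[[-0.08,0.025,0.204],[-0.044,-0.146,0],-1],[[-0.08,0.025,0.204],[-0.044,-0.146,0],-1],[[-0.1,0.03,0.193],[-0.044,-0.146,0],-1],[[-0.1,0.03,0.193],[-0.044,-0.146,0],-1],[[-0.1,0.03,0.193],[-0.044,-0.146,0],-1],[[-0.122,0.037,0.181],[-0.044,-0.146,0],-1],[[-0.122,0.037,0.181],[-0.044,-0.146,0],-1],[[-0.122,0.037,0.181],[-0.044,-0.146,0],-1],[[0,0,0],[0,0,0],-1]]'
```

```text
time: 6.87
tool_pos: [529.6, -105.4, 182.5]
tcp_rot: [2.98, -0.001, 1.276]
contact_force: [-4.3, 3.0, -9.3]
grip_width: 10.9
finger_force: 30.0
```

```bash
python3 -m pendant '[[[-0.14,0.042,0.166],[-0.044,-0.146,0],-1],[[-0.14,0.042,0.166],[-0.044,-0.146,0],-1],[[-0.14,0.042,0.166],[-0.044,-0.146,0],-1],[[-0.156,0.048,0.149],[-0.044,-0.146,0],-1],[[-0.156,0.048,0.149],[-0.044,-0.146,0],-1],[[-0.156,0.048,0.149],[-0.044,-0.146,0],-1],[[-0.17,0.052,0.13],[-0.044,-0.146,0],-1],[[-0.17,0.052,0.13],[-0.044,-0.146,0],-1],[[-0.17,0.052,0.13],[-0.044,-0.146,0],-1],[[0,0,0],[0,0,0],-1]]'
python3 -m pendant '[[[-0.184,0.056,0.109],[-0.044,-0.146,0],-1],[[-0.184,0.056,0.109],[-0.044,-0.146,0],-1],[[-0.184,0.056,0.109],[-0.044,-0.146,0],-1],[[-0.19,0.059,0.088],[-0.044,-0.146,0],-1],[[-0.19,0.059,0.088],[-0.044,-0.146,0],-1],[[-0.19,0.059,0.088],[-0.044,-0.146,0],-1],[[0,0,0],[0,0,0],-1],[[0,0,0],[0,0,0],-1],[[0,0,0],[0,0,0],-1],[[0,0,0],[0,0,0],-1]]'
python3 - <<'E'
from h import *
a=bot.capture("side")[60:360,180:400];b=bot.capture("scene")[100:300,140:330]
a=cv2.resize(a,(440,600));b=cv2.resize(b,(360,379));w=np.zeros((600,800,3),np.uint8);w[:,:440]=a;w[:379,440:]=b
cv2.imwrite("pics/s3.png",w)
E
```

```text
time: 7.7
tool_pos: [487.8, -92.7, 223.0]
tcp_rot: [2.813, -0.001, 1.277]
contact_force: [-2.6, 4.8, -10.8]
grip_width: 10.9
finger_force: 30.0
time: 8.53
tool_pos: [455.6, -83.0, 240.5]
tcp_rot: [2.704, -0.002, 1.276]
contact_force: [0.3, 6.0, -10.4]
grip_width: 10.9
finger_force: 30.0
```

View pics/s3.png

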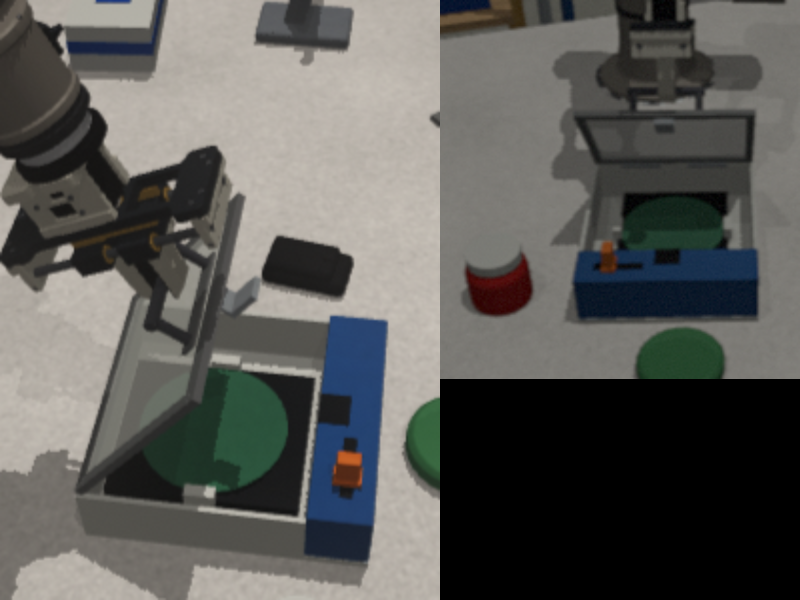

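The cover stands open at about 55° with the bar in the gripper. The slide hasn't moved, and neither have the mouse, tub or wafer box. I'll hold a moment, then hand in.

```bash
python3 -m pendant '[[[0,0,0],[0,0,0],-1],[[0,0,0],[0,0,0],-1],[[0,0,0],[0,0,0],-1],[[0,0,0],[0,0,0],-1],[[0,0,0],[0,0,0],-1],[[0,0,0],[0,0,0],-1],[[0,0,0],[0,0,0],-1],[[0,0,0],[0,0,0],-1],[[0,0,0],[0,0,0],-1],[[0,0,0],[0,0,0],-1]]' && python3 -c "
from plant import bot
print(bot.close_job())"
```

```text
time: 9.47
tool_pos: [455.7, -83.0, 240.5]
tcp_rot: [2.704, -0.002, 1.276]
contact_force: [-0.0, 5.6, -10.8]
grip_width: 10.6
finger_force: 30.0
the job is handed in; nothing more can be done
None
```

Job handed in: the tug showed the catch was not holding, so I left the orange slide alone, lifted the cover to about 55° and kept it there steady in the gripper, with the mouse, tub and wafer box untouched.

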